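# Seat the drive disc and drive its taper key home

### The arm

A 6-joint arm with a two-finger parallel gripper is mounted at the origin on the work surface. World frame = base frame: x ahead of the robot, y to its left, z up, the work surface at z = 0. Lengths are in m, angles in rad, forces in N, time in s.
With the tool pointing down it reaches from about 0.25 to 0.725 m from the base axis. Payload 9.7 kg.
Tool frame: the origin (TCP) lies on the centre line of the jaws, within the pads' length; the fingertips stand 14 mm ahead of it and the grasp point (between the pads) lies 5 mm behind it (tip_reach is the distance from the TCP to the fingertips, in m); z points along the fingers, y is the direction in which the jaws open and shut (so a half turn about z gives the same grasp; the last joint's range is limited). The gripper opens to 85 mm and grips with 20 to 120 N. Pads are 22 mm wide; open, the fingers measure 114 mm over their backs; the gripper's body (76 mm by 85 mm) begins 54 mm behind the grasp point. The pads swing forward as they close: fully open they stand 13 mm farther back than shut.
Start: joints at [-1.274, 0.087, 0.176, 1.66, 0, 1.571], TCP at [0.161, -0.526, 0.245] pointing down, gripper open.
Joint ranges: [-3.13, 3.13], [-0.85, 1.81], [-1.15, 1.24], [-2.2, 2.28], [-1.44, 1.52], [-3.14, 3.14]. Speed limits (rad/s): [2.22, 2.22, 2.57, 3.14, 3.14, 3.14].

### API

Orientations are given as a 3x3 rotation matrix whose columns are the frame's x, y, z axes.
In Python, from station import * gives the robot as it stands. The module is installed in compiled form; this text tells all that it offers.
- The arm moves only by the tool carry_out, never from a script. Its argument "deltas" is one flat list of numbers, 5 for each row, row after row: the finger opening in mm, from 0 to 85.4, then the shift along the world's x, y, z in mm, then the turn about the world's z in units of 10 degrees (1.0 is 10 degrees). A call has 1 to 10 rows; each row is the pose to reach, as a shift and turn from the pose commanded when the call began; what a row does not reach only later rows make up. A row lasts 1/8 s, in which the tool goes at most 62.5 mm and 10.7 degrees, less where a joint would pass 70% of its speed; a pose out of reach is approached as far as the arm can. A call with a gripper value outside its range is refused whole. The fingers move at their own pace and stop on an object; "grip_force" is the grip in N (left out, the last holds). Time passes only in rows, so rows that repeat a pose let the fingers close. It gives the time, the measured TCP pose, the force and the opening at its end, in the units of the state.
- state(): the state, without advancing time (a new reading comes with each control period).
- get_image(name): name is "side" or "top"; returns the picture (420x560x3 uint8, blue, green, red); there is no depth.
- get_calibration(name): a dict with "camera_matrix" (3x3 intrinsics, pixels), "dist" ([k1, k2, p1, p2, k3] as OpenCV has them; the pictures are not rectified), "extrinsics" (4x4, takes a point from camera to world coordinates). Camera axes: x right, y up, looking along -z (the intrinsics and any distortion apply to the point x, -y, -z); pixel columns grow to the right and rows downward; lengths in m; the calibration is good to about 2 mm. A picture is of the moment at which its call begins. get_calibration takes no time and is no camera call.
- hand_in(): hands the job in, once; it reports no verdict.
The state is a dict: "clock": time; "q": joint angles; "qd": joint speeds; "joint_efforts": joint torques, N m; "ee_pos": TCP position; "eef_rot": TCP orientation; "wrist_force": force on the tool from outside, world axes, zero at the start; "wrist_torque": the same for the moment, N m; "grip_width": opening from 0.0 (shut) to 1.0 (fully open).
Only numpy, scipy, OpenCV 4.12 (cv2) and the standard library are available. Lean on these libraries where they do the work, as an engineer would, in place of code of your own. Each camera call takes 0.05 s, during which the arm holds its last target.

### The job

Turn the drive disc on the spindle until its three holes line up with the studs and it drops fully down onto the blue base plate. Then take the brass taper key from its wooden block, start it thin end down in the keyway gap between the disc's hub and the spindle, and press or tap it down until it is tight and its head sits on the hub. Leave the wire spool, the jar and the screwdriver where they are.

Things in the scene. Friction and masses are not known exactly. Their poses are not given: they have to be found in the camera images.
- fixture: Blue base plate fixed to the bench, 190 x 190 x 35 mm high; origin at the centre of its underside, z up. At its centre a steel spindle (35 mm diameter, 57 mm above the plate) with three stiffly sprung flats facing 0, 120 and 240 degrees from the plate's x axis. Three steel studs (12 mm diameter, 25 mm high, rounded tips) stand on a 55 mm radius at 60, 180 and 300 degrees.
- disc: Loose aluminium disc, 0.9 kg, 170 mm diameter, 10 mm thick, with 1 mm play round the spindle; origin at the centre of its underside, z up. Three 17 mm holes on a 55 mm radius, at 60, 180, 300 degrees from its x axis. At the start it lies on the stud tips (underside 60 mm above the bench), turned 20 to 100 degrees; it drops to 35 mm where its x axis faces any spindle flat (every 120 degrees).
- pin_left (a point): Top centre of one of the two red drive pins on the disc, to turn it by: 18 mm diameter, standing 30 mm above the disc's upper face, 65 mm from the axis along the disc's +y.
- pin_right (a point): Top centre of the other drive pin, the same size, 65 mm from the axis along the disc's -y.
- keyway (a point): Centre of the keyway's mouth at the top of the disc's hub (80 mm diameter, top 60 mm above the disc's underside), 17 mm from the disc's axis along its +x. x: radially outwards, z up. With the disc down, the gap between spindle flat and hub is here 11 mm (x) by 18 mm (y) and narrows to 3 mm (x) at the bottom.
- key_center (a point): Centre of the loose brass taper key, 0.12 kg, 72 mm tall, upright, head up. Head 22 (x) x 24 (y) x 18 mm: underside 18 mm, top 36 mm above this point. Below it a 54 mm wedge, 14 mm wide (y), 14 mm thick (x) under the head, 7 mm at the tip. Its x goes along the keyway's x, either way round. Set in by hand it stops 7 to 15 mm proud of the hub; a push of some 15 to 25 N takes it home.
- holder: Wooden block fixed to the bench, 90 x 70 mm, 45 mm high, origin at the centre of its underside; the key's tip stands in a 35 mm deep slot at its centre, so that the key's head has its underside 19 mm above the block.
- spool_center (a point): Centre of a spool of copper wire standing on the bench, 84 mm diameter, 85 mm high. Not to be moved.
- jar_center (a point): Centre of an amber jar standing on the bench, 68 mm diameter, 90 mm high. Not to be moved.
- driver: Yellow-handled screwdriver lying on the bench, 190 mm long along its x, about 30 mm thick. Not to be moved.
There are look-alikes about, which are no part of the job. Of the things that look like the part that bears key_center, the largest one is meant.

How it is judged:
On the way, in this order (a step that is already met when the one before it is completed fails the run):
1. the disc is down on the base plate, over all three studs (z of disc in the frame of fixture below 0.038 m and angle between disc's own z axis and vertical below 0.05 rad), for 0.2 s.
2. the key is in the keyway, driven down until its head is on the hub (z of key_center in the frame of disc below 0.0448 m and horizontal distance between key_center and keyway below 0.006 m and angle between the x axis of key_center and the x axis of keyway, either way round below 0.3 rad), for 0.2 s.
At the end, for the whole second after the job is handed in: The disc lies on the base plate over its studs (within 3 mm), and the key stands upright in the keyway with its head within 2.8 mm of the hub's top, at rest and released (all of step 1 and all of step 2 and z of key_center in the frame of disc above 0.036 m and angle between key_center's own z axis and vertical below 0.12 rad and linear speed of disc below 0.02 m/s); the robot touches nothing.
It fails at once if the spool, the jar or the screwdriver is moved by more than 30 mm (distance of any of spool_center, jar_center, driver from where it was at the start of the episode above 0.03 m).
It also fails if it takes over 51 s, if anything falls off the work surface, if the arm or the gripper's body presses on something with over 40 N, if the wrist force passes 120 N, or if a joint passes its speed limit or range.

## Working session

There is one attempt and no reset: what is moved stays moved. The work goes in short steps, Python scripts to look and compute and a tool call to move; the robot and the scene stay as the last step left them, time stands still between calls to the robot, and variables do not carry over. Pictures are saved under pics/ and viewed, and the job is handed in when it is done.

Besides the shell and the picture viewer there is one more tool, called after "Call:" by a JSON object that holds its "method" and its "body", one argument or row to a line. carry_out: Moves the arm, as the interface text tells. Its arguments: {"type":"object","properties":{"deltas":{"type":"array","items":{"type":"number"}},"grip_force":{"type":"number"}},"required":["deltas"]}

```bash
mkdir -p pics
python3 - <<'E'
from station import *
import cv2
for n in("top","side"):
    cv2.imwrite(f"pics/{n}0.png",get_image(n)); c=get_calibration(n); print(n,c)
s=state();print(s)
E
```

```text
top {'camera_matrix': array([[457.67529966,   0.        , 284.06153115],
       [  0.        , 457.67529966, 217.79716108],
       [  0.        ,   0.        ,   1.        ]]), 'dist': array([0.01415819, 0.        , 0.        , 0.        , 0.        ]), 'extrinsics': array([[-0.01526135,  0.98295818, -0.18319474,  0.33239765],
       [-0.99987886, -0.0144424 ,  0.00580377, -0.02490787],
       [ 0.00305909,  0.18326112,  0.98305951,  1.16628854],
       [ 0.        ,  0.        ,  0.        ,  1.        ]])}
side {'camera_matrix': array([[386.85591491,   0.        , 282.23100917],
       [  0.        , 386.85591491, 208.78287255],
       [  0.        ,   0.        ,   1.        ]]), 'dist': array([-0.09224841,  0.        ,  0.        ,  0.        ,  0.        ]), 'extrinsics': array([[-0.85508202,  0.28163748, -0.43533329,  0.18925322],
       [-0.51843555, -0.45194413,  0.72592774,  0.5861913 ],
       [ 0.00770213,  0.84642001,  0.53246018,  0.53740119],
       [ 0.        ,  0.        ,  0.        ,  1.        ]])}
{'clock': 0.1, 'q': array([-1.27396897e+00,  8.74294310e-02,  1.75218828e-01,  1.65978552e+00,
        2.28037475e-05,  1.57077359e+00]), 'qd': array([-0.00032609, -0.00048557,  0.00031238,  0.00013661,  0.00047061,
       -0.00064021]), 'joint_efforts': array([-2.39100937e-04, -5.21561801e+01,  4.65652192e+01,  1.59686554e-02,
       -3.00680858e-05, -6.99898465e-06]), 'ee_pos': array([ 0.16082184, -0.52577513,  0.24464336]), 'eef_rot': array([[ 9.56262618e-01,  2.92509310e-01, -3.29118886e-04],
       [ 2.92509494e-01, -9.56261922e-01,  1.15399699e-03],
       [ 2.28310047e-05, -1.19979459e-03, -9.99999280e-01]]), 'wrist_force': array([-0.44279096, -0.68841638,  0.1064303 ]), 'wrist_torque': array([ 0.0195482 ,  0.04754877, -0.01077398]), 'grip_width': 1.001718566396507}
```

View pics/top0.png

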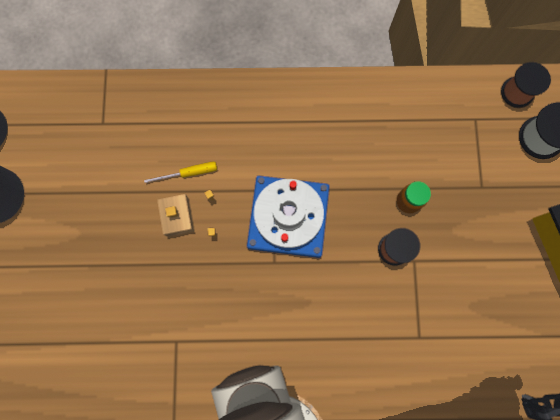

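View pics/side0.png

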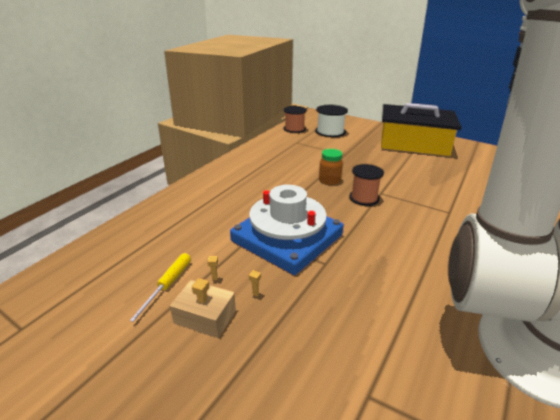

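Run:
```python
import cv2
a=cv2.imread("pics/top0.png")
cv2.imwrite("pics/c1.png",cv2.resize(a[165:270,235:345],None,fx=5.4,fy=5.4,interpolation=cv2.INTER_CUBIC))
cv2.imwrite("pics/c2.png",cv2.resize(a[155:245,140:235],None,fx=6,fy=6,interpolation=cv2.INTER_CUBIC))
b=cv2.imread("pics/side0.png")
cv2.imwrite("pics/c3.png",cv2.resize(b[175:275,225:350],None,fx=6,fy=6,interpolation=cv2.INTER_CUBIC))
cv2.imwrite("pics/c4.png",cv2.resize(b[245:340,165:270],None,fx=6,fy=6,interpolation=cv2.INTER_CUBIC))
```

```text
(no output)
```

View pics/c1.png

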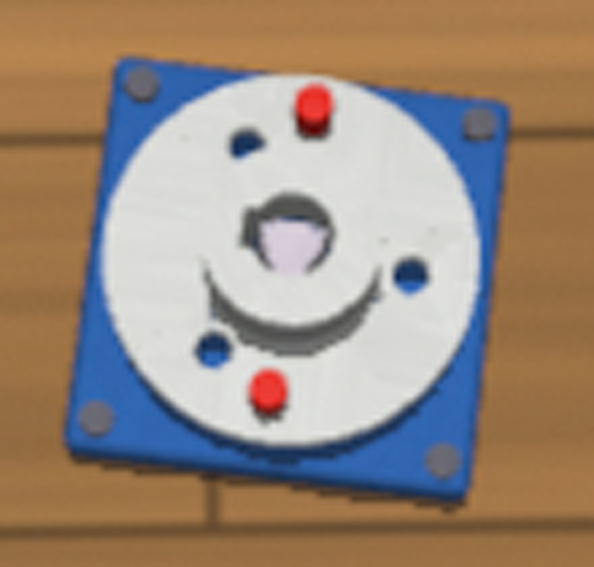

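View pics/c2.png

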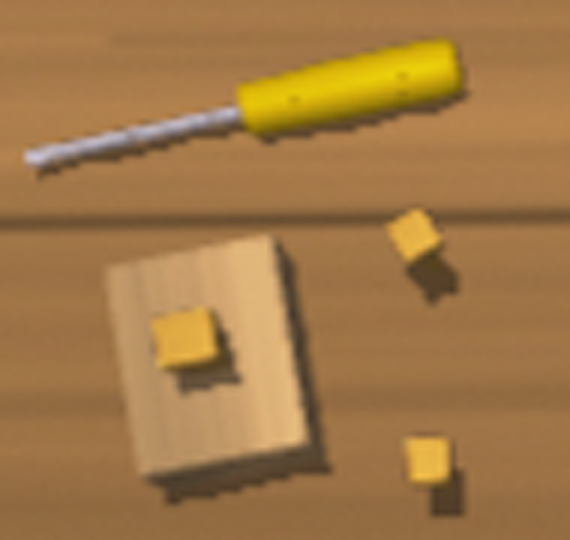

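View pics/c3.png

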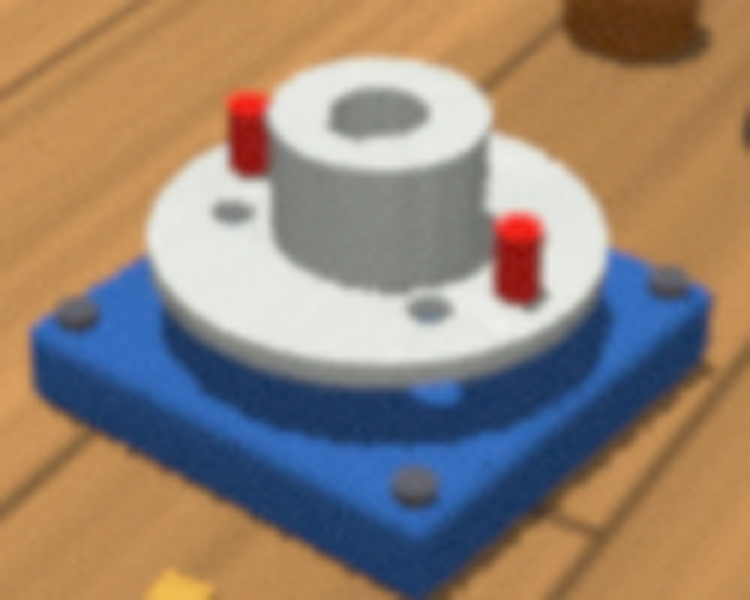

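View pics/c4.png

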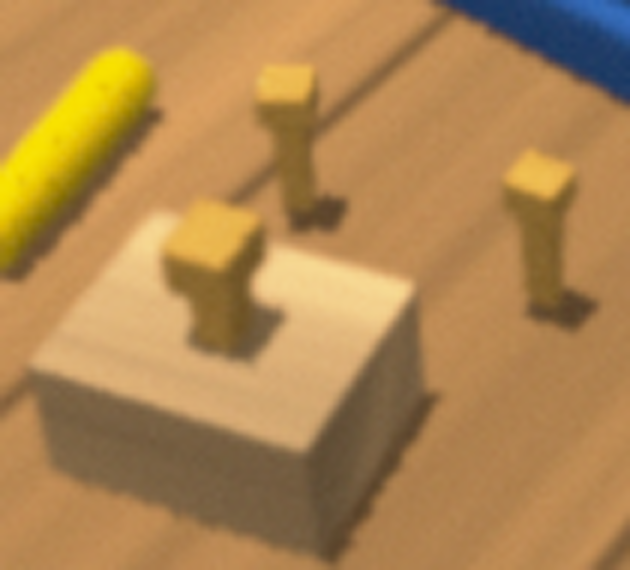

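```bash
cat > h.py <<'E'
import numpy as np, cv2
from station import *
def ray(n,uv):
    c=get_calibration(n);K=c["camera_matrix"];E=c["extrinsics"]
    p=cv2.undistortPoints(np.array([[uv]],float),K,c["dist"])[0,0]
    return E[:3,3],E[:3,:3]@np.array([p[0],-p[1],-1.])
def at(n,uv,z):
    o,d=ray(n,uv);return (o+d*(z-o[2])/d[2])[:2]
def crop(p,f,off): return ((p[0]+.5)/f-.5+off[0],(p[1]+.5)/f-.5+off[1])
def proj(n,P):
    c=get_calibration(n);K=c["camera_matrix"];E=c["extrinsics"]
    q=np.linalg.inv(E)@np.append(P,1);q=q[:3]*[1,-1,-1]
    return cv2.projectPoints(q.reshape(1,3),np.zeros(3),np.zeros(3),K,c["dist"])[0][0,0]
def ang(v): return np.degrees(np.arctan2(v[1],v[0]))
E
python3 - <<'E'
from h import *
t=lambda p,z:at("top",crop(p,5.4,(235,165)),z)
s=lambda p,z:at("side",crop(p,6,(225,175)),z)
k=lambda p,z:at("top",crop(p,6,(140,155)),z)
l=lambda p,z:at("side",crop(p,6,(165,245)),z)
P=[t(p,.1) for p in((313,98),(268,384))]
print("pins top",P,(P[0]+P[1])/2,np.linalg.norm(P[0]-P[1]),ang(P[0]-P[1]))
Q=[s(p,.1) for p in((250,104),(519,224))]
print("pins side",Q,(Q[0]+Q[1])/2,np.linalg.norm(Q[0]-Q[1]),ang(Q[0]-Q[1]))
H=[t(p,.07) for p in((247,143),(411,273),(213,349))]
print("holes",H,np.mean(H,0),[ang(h-np.mean(H,0)) for h in H])
S=[t(p,.036) for p in((142,83),(480,123),(443,461),(96,416))];c=np.mean(S,0)
print("plate",S,c,[ang(h-c) for h in S])
S=[s(p,.036) for p in((78,314),(668,284),(414,487))];c=(S[0]+S[1])/2
print("plate side",S,c)
print("hub side",s((380,113),.12), "slot?",t((250,228),.12))
# holder top corners
B=[k(p,.045) for p in((106,268),(272,236),(308,440),(145,474))];c=np.mean(B,0)
print("holder",B,c,[ang(B[i]-B[i-1]) for i in range(4)],[np.linalg.norm(B[i]-B[i-1]) for i in range(4)])
B=[l(p,.045) for p in((157,213),(415,288),(308,452),(32,366))];c=np.mean(B,0)
print("holder side",B,c)
B=[k(p,.082) for p in((153,317),(210,308),(218,356),(163,368))];c=np.mean(B,0)
print("keytop",B,c,[ang(B[i]-B[i-1]) for i in range(4)],[np.linalg.norm(B[i]-B[i-1]) for i in range(4)])
B=[l(p,.082) for p in((198,201),(264,213),(226,272),(163,248))];c=np.mean(B,0)
print("keytop side",B,c,[ang(B[i]-B[i-1]) for i in range(4)],[np.linalg.norm(B[i]-B[i-1]) for i in range(4)])
E
```

```text
pins top [array([ 0.61652682, -0.05293065]), array([ 0.48824661, -0.030927  ])] [ 0.55238671 -0.04192883] 0.13015365054659056 -9.73311187794429
pins side [array([ 0.61526442, -0.05263794]), array([ 0.48903818, -0.03161555])] [ 0.5521513  -0.04212674] 0.12796485829555082 -9.455556582940662
holes [array([ 0.60377951, -0.02321949]), array([ 0.54231097, -0.09646932]), array([ 0.50886866, -0.00664179])] [ 0.55165305 -0.0421102 ] [np.float64(19.920590240614718), np.float64(-99.7515045377748), np.float64(140.34114790159853)]
plate [array([0.64205403, 0.0260226 ]), array([ 0.62028469, -0.1330554 ]), array([ 0.46070965, -0.11109964]), array([0.48389547, 0.04815487])] [ 0.55173596 -0.04249439] [np.float64(37.184639945714345), np.float64(-52.87667107190537), np.float64(-142.99518237679044), np.float64(126.81060881991075)]
plate side [array([0.64503416, 0.02204987]), array([ 0.4639199 , -0.11432505]), array([0.48604886, 0.04447338])] [ 0.55447703 -0.04613759]
hub side [ 0.55244705 -0.04277416] slot? [ 0.5535763  -0.02407308]
holder [array([0.59329848, 0.28553044]), array([0.60605479, 0.21668291]
[... 684 characters left out ...]
7] [np.float64(12.56338145052443), np.float64(-81.57330923281968), np.float64(-169.21460137981873), np.float64(101.84102000725366)] [np.float64(0.021490047463071652), np.float64(0.023036410390871048), np.float64(0.020119797241497216), np.float64(0.02235392195417387)]
keytop side [array([0.5691337 , 0.23478475]), array([0.54973137, 0.22848948]), array([0.5430914 , 0.25260818]), array([0.56444435, 0.25481808])] [0.55660021 0.24267512] [np.float64(-76.82555736472622), np.float64(-162.0238718332095), np.float64(105.39243780704672), np.float64(5.908731513598124)] [np.float64(0.020574849314754857), np.float64(0.020398060119416167), np.float64(0.025016007949029855), np.float64(0.02146700528766857)]
```

Run:
```python
from h import *
a=cv2.imread("pics/top0.png"); b=cv2.imread("pics/side0.png")
c=np.array([.552,-.0422])
rows=[]
for n,im,x0,y0 in(("top",a,272,192),("side",b,270,180)):
    f=14; w=34 if n=="top" else 40
    base=cv2.resize(im[y0:y0+w,x0:x0+w],None,fx=f,fy=f,interpolation=cv2.INTER_CUBIC)
    out=[base]
    def poly(o,pts,col):
        q=[((p:=proj(n,P))-[x0,y0]+.5)*f-.5 for P in pts]
        cv2.polylines(o,[np.int32(q)],True,col,1)
    o=base.copy()
    th=np.radians(np.arange(0,360,5))
    poly(o,[[c[0]+.0185*np.cos(t),c[1]+.0185*np.sin(t),.12] for t in th],(0,0,255))
    poly(o,[[c[0]+.0175*np.cos(t),c[1]+.0175*np.sin(t),.092] for t in th],(0,255,0))
    for k in(-8,22,52):
      for j in range(3):
        t=np.radians(k+120*j); P=[c[0]+.0175*np.cos(t),c[1]+.0175*np.sin(t),.092]
        q=(proj(n,P)-[x0,y0]+.5)*f
        cv2.putText(o,str(k),tuple(np.int32(q)),0,.4,(255,0,0),1)
    cv2.imwrite(f"pics/z_{n}.png",cv2.resize(np.hstack([base,o]),(800,400)))
```

```text
(no output)
```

View pics/z_top.png

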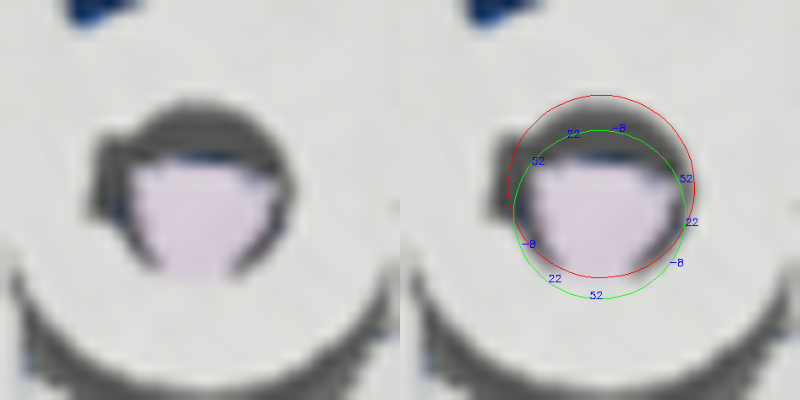

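View pics/z_side.png

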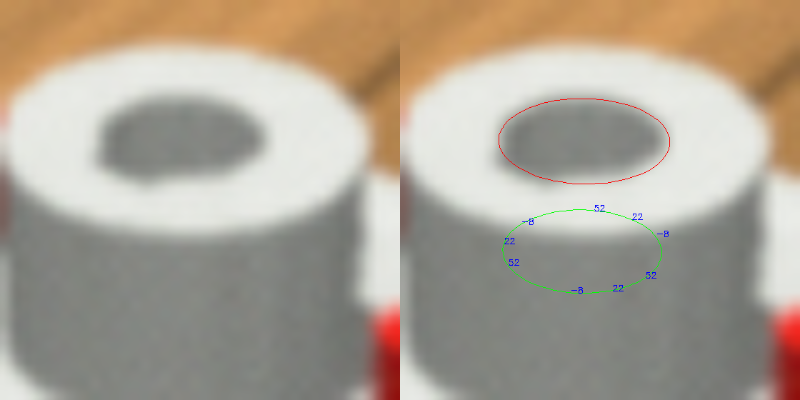

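Call:
{"method": "carry_out", "body": {
  "deltas": [36,327,494,0,-2.7,36,327,494,0,-2.7,36,327,494,0,-2.7,36,327,494,0,-2.7,36,327,494,0,-2.7,36,327,494,0,-2.7,36,327,494,0,-2.7,36,327,494,0,-2.7,36,327,494,0,-2.7,36,327,494,0,-2.7],
  "grip_force": 30
}}

```text
clock: 1.35
ee_pos: [0.4849, -0.0581, 0.2448]
eef_rot: [[0.992, -0.13, 0.002], [-0.13, -0.991, 0.022], [-0.001, -0.022, -1.0]]
wrist_force: [-0.4, -0.1, 0.4]
grip_width: 0.425
```

Call:
{"method": "carry_out", "body": {
  "deltas": [30,0,0,0,0,30,0,0,0,0]
}}

```text
clock: 1.6
ee_pos: [0.4833, -0.0614, 0.2452]
eef_rot: [[0.991, -0.137, 0.002], [-0.137, -0.99, 0.021], [-0.001, -0.021, -1.0]]
wrist_force: [-0.9, 0.6, 0.4]
grip_width: 0.354
```

Call:
{"method": "carry_out", "body": {
  "deltas": [30,4.5,30,-60,-0.2,30,4.5,30,-125,-0.2,30,4.5,30,-125,-0.2,30,4.5,30,-125,-0.2,30,4.5,30,-125,-0.2]
}}

```text
clock: 2.22
ee_pos: [0.4861, -0.0561, 0.123]
eef_rot: [[0.991, -0.136, 0.008], [-0.136, -0.99, 0.039], [0.003, -0.04, -0.999]]
wrist_force: [-0.6, 0.0, 1.3]
grip_width: 0.351
```

Run:
```python
from h import *
s=state();print(s["ee_pos"],s["qd"].round(3),s["wrist_force"].round(1))
for n in("top","side"): cv2.imwrite(f"pics/{n}1.png",get_image(n))
a=cv2.imread("pics/side1.png");cv2.imwrite("pics/s1.png",cv2.resize(a[110:290,200:400],None,fx=3.3,fy=3.3,interpolation=cv2.INTER_CUBIC))
print(state()["ee_pos"])
```

```text
[ 0.48611748 -0.05609619  0.12303305] [ 0.002  0.002 -0.001 -0.006  0.001  0.002] [-0.6  0.   1.3]
[ 0.48602243 -0.0559066   0.12250231]
```

View pics/s1.png

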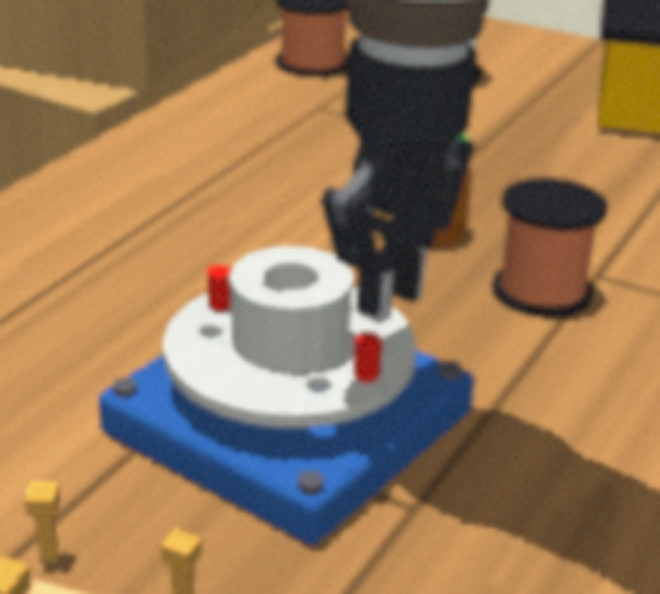

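Run:
```python
from h import *
s=state();print(s["q"].round(4),s["joint_efforts"].round(2),s["eef_rot"].round(4))
```

```text
[-0.1368 -0.0723 -0.2215  1.4191  0.0402  3.1406] [-1.000e-01 -4.226e+01  4.682e+01  2.000e-02  1.300e-01  0.000e+00] [[ 0.9908 -0.1352  0.0079]
 [-0.1354 -0.99    0.0395]
 [ 0.0025 -0.0402 -0.9992]]
```

Run:
```python
from h import *
t=np.array(state()["ee_pos"]);R=state()["eef_rot"]
for s in (-1,1):
  for e in (0,.007,.014,.02,.027):
    P=t+R[:,1]*s*.02+R[:,2]*e
    print(s,e,(proj("side",P)-[200,110])*3.3)
```

```text
-1 0 [372.07792441 301.99808073]
-1 0.007 [371.25047445 311.64558101]
-1 0.014 [370.42918599 321.20916822]
-1 0.02 [369.73009747 329.34034277]
-1 0.027 [368.9201428  338.75019566]
1 0 [407.34932256 279.73037606]
1 0.007 [406.404036   289.15028281]
1 0.014 [405.46530328 298.491706  ]
1 0.02 [404.66586388 306.4367038 ]
1 0.027 [403.73920515 315.63422541]
```

Call:
{"method": "carry_out", "body": {
  "deltas": [36,2,24.5,0,1.0,36,2,24.5,0,1.0,36,2,24.5,0,1.0]
}}

```text
clock: 2.7
ee_pos: [0.4873, -0.0313, 0.1209]
eef_rot: [[0.999, 0.037, -0.001], [0.037, -0.999, 0.04], [0.0, -0.04, -0.999]]
wrist_force: [-0.1, 1.0, 0.9]
grip_width: 0.422
```

Call:
{"method": "carry_out", "body": {
  "deltas": [36,0.5,0,-29,0,36,0.5,0,-29,0,36,0.5,0,-29,0]
}}

```text
clock: 3.08
ee_pos: [0.4877, -0.0315, 0.0922]
eef_rot: [[0.999, 0.038, -0.002], [0.038, -0.998, 0.04], [-0.0, -0.04, -0.999]]
wrist_force: [0.6, -0.4, 0.2]
grip_width: 0.424
```

Run:
```python
from h import *
s=state();print(s["q"].round(4),s["ee_pos"],s["eef_rot"].round(4),s["wrist_force"].round(1))
for n in("side",): cv2.imwrite(f"pics/{n}2.png",get_image(n))
a=cv2.imread("pics/side2.png");cv2.imwrite("pics/s2.png",cv2.resize(a[110:290,200:400],None,fx=3.3,fy=3.3,interpolation=cv2.INTER_CUBIC))
```

```text
[-0.0866 -0.058  -0.2665  1.3674  0.0398  3.0172] [ 0.48766054 -0.03149744  0.09220728] [[ 9.993e-01  3.770e-02 -1.700e-03]
 [ 3.770e-02 -9.985e-01  4.010e-02]
 [-2.000e-04 -4.020e-02 -9.992e-01]] [ 0.6 -0.4  0.2]
```

View pics/s2.png

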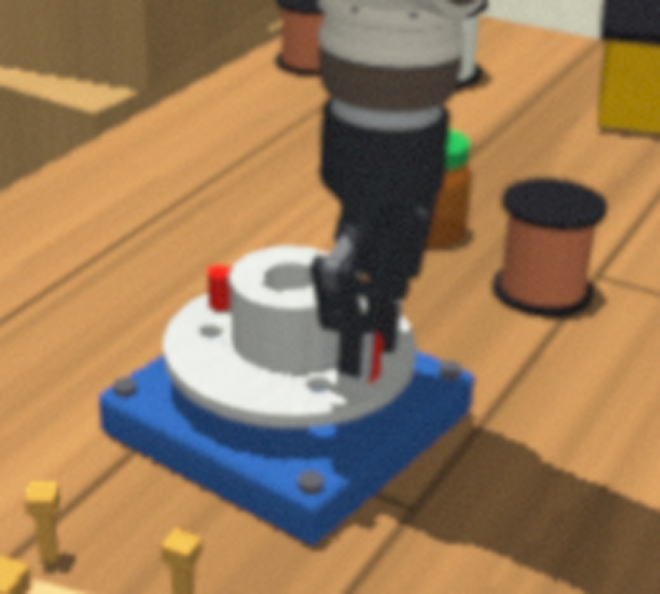

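Call:
{"method": "carry_out", "body": {
  "deltas": [22,0,0,0,0,22,0,0,0,0,22,-0.7,-5.2,0,0.5,22,-0.9,-10.8,0,1.0,22,-0.7,-16.5,0,1.5,22,0.1,-22.1,0,2.0,22,1.0,-26.6,0,2.4,22,1.9,-29.8,0,2.7,22,2.5,-31.5,0,2.8]
}}

```text
clock: 4.25
ee_pos: [0.4893, -0.062, 0.0912]
eef_rot: [[0.863, 0.504, -0.022], [0.505, -0.862, 0.036], [-0.001, -0.042, -0.999]]
wrist_force: [-4.4, 5.2, 0.6]
grip_width: 0.256
```

```bash
cat > look.py <<'E'
from h import *
import sys
k=sys.argv[1]
s=state();print(s["clock"],s["ee_pos"].round(4),s["eef_rot"].round(3).tolist(),s["wrist_force"].round(1),s["grip_width"],s["q"].round(3))
a=get_image("side");b=get_image("top")
cv2.imwrite(f"pics/side{k}.png",a);cv2.imwrite(f"pics/top{k}.png",b)
x,y,w,h=map(int,sys.argv[2:6]) if len(sys.argv)>2 else (200,110,200,180)
cv2.imwrite(f"pics/s{k}.png",cv2.resize(a[y:y+h,x:x+w],None,fx=3.3,fy=3.3,interpolation=cv2.INTER_CUBIC))
E
python3 look.py 3
```

```text
4.25 [ 0.4893 -0.062   0.0912] [[0.863, 0.504, -0.022], [0.505, -0.862, 0.036], [-0.001, -0.042, -0.999]] [-4.4  5.2  0.6] 0.2561486586169612 [-0.144 -0.024 -0.236  1.386  0.032  2.468]
```

View pics/s3.png

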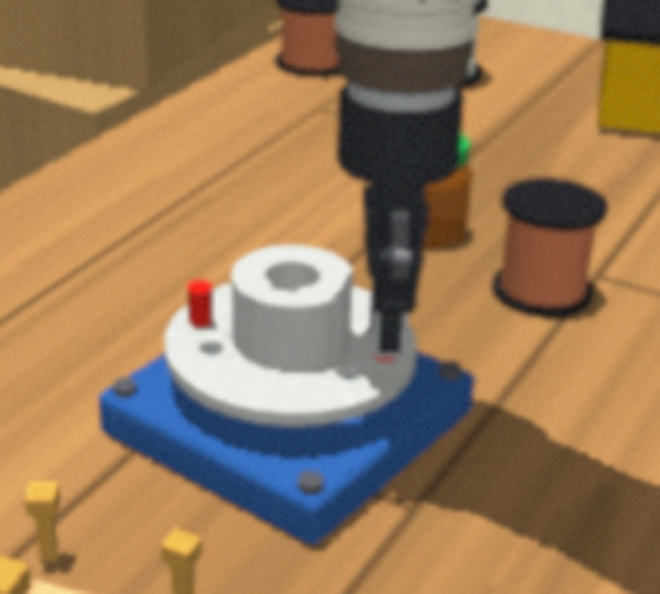

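Call:
{"method": "carry_out", "body": {
  "deltas": [22,0.5,-1.6,0,0.1,22,0.9,-2.6,0,0.2,22,1.3,-3.7,0,0.3,22,1.7,-4.7,0,0.4,22,2.2,-5.8,0,0.5,22,2.2,-5.8,0,0.5]
}}

```text
clock: 5.1
ee_pos: [0.4922, -0.0685, 0.0913]
eef_rot: [[0.817, 0.577, -0.024], [0.577, -0.816, 0.032], [-0.001, -0.04, -0.999]]
wrist_force: [-0.1, -0.7, 0.4]
grip_width: 0.259
```

```bash
python3 look.py 4
```

```text
5.1 [ 0.4922 -0.0685  0.0913] [[0.817, 0.577, -0.024], [0.577, -0.816, 0.032], [-0.001, -0.04, -0.999]] [-0.1 -0.7  0.4] 0.25855408368736743 [-0.154 -0.014 -0.226  1.387  0.028  2.372]
```

View pics/s4.png

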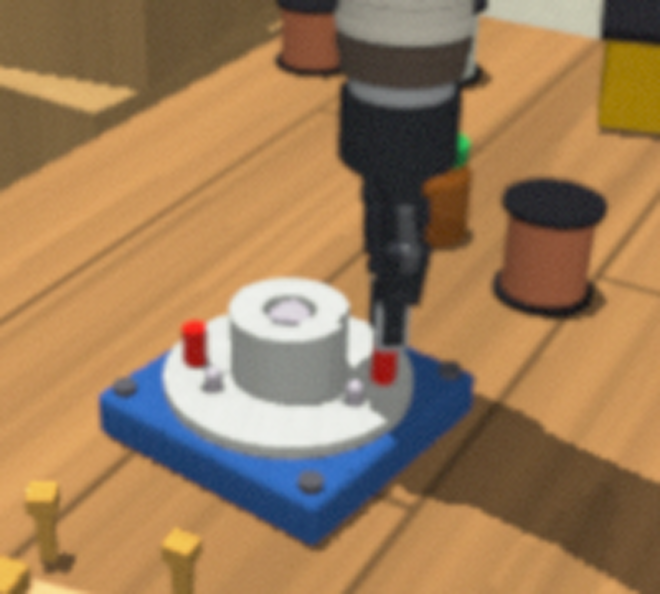

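Call:
{"method": "carry_out", "body": {
  "deltas": [40,0,0,55,0,50,0,0,110,1,50,64,311,110,15.6,50,64,311,110,15.6,50,64,311,110,15.6,50,64,311,110,15.6,50,64,311,110,15.6,50,64,311,110,15.6,50,64,311,110,15.6,50,64,311,110,15.6]
}}

```text
clock: 6.45
ee_pos: [0.5561, 0.243, 0.201]
eef_rot: [[-0.663, 0.748, -0.03], [0.748, 0.663, -0.027], [-0.001, -0.041, -0.999]]
wrist_force: [0.5, 0.3, -0.3]
grip_width: 0.588
```

```bash
python3 look.py 5
python3 - <<'E'
import cv2
b=cv2.imread("pics/top5.png")
cv2.imwrite("pics/t5.png",cv2.resize(b[165:270,235:345],None,fx=5.4,fy=5.4,interpolation=cv2.INTER_CUBIC))
E
```

```text
6.45 [0.5561 0.243  0.201 ] [[-0.663, 0.748, -0.03], [0.748, 0.663, -0.027], [-0.001, -0.041, -0.999]] [ 0.5  0.3 -0.3] 0.5876236448709224 [ 0.418  0.253  0.278  1.635 -0.013  1.263]
```

View pics/t5.png

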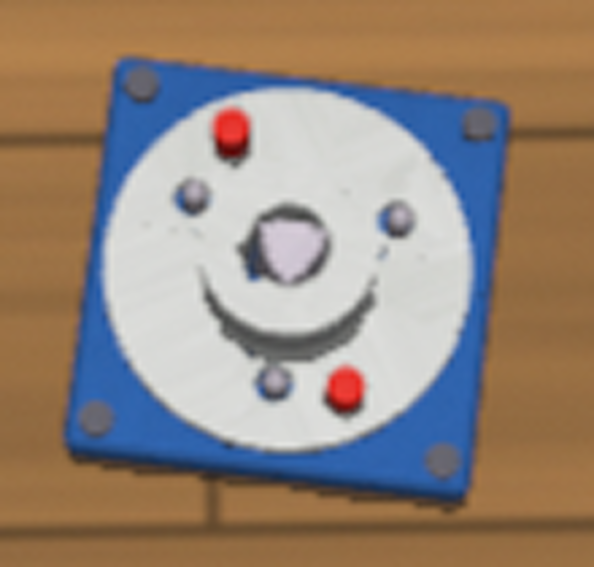

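View pics/s5.png

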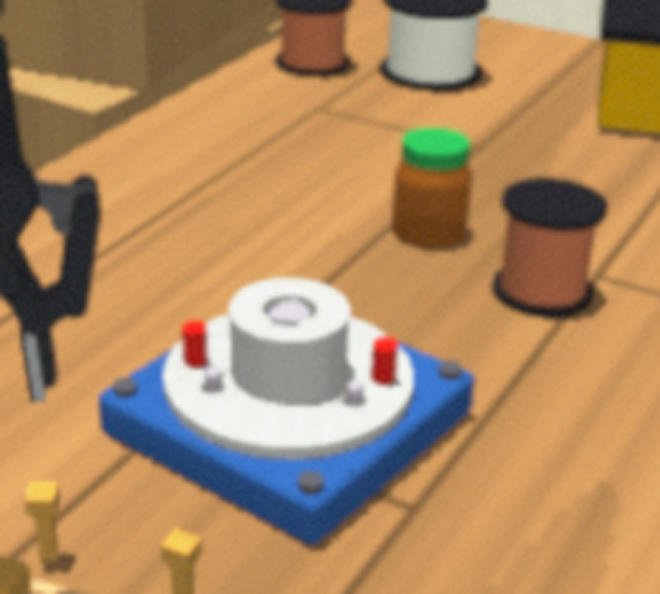

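Call:
{"method": "carry_out", "body": {
  "deltas": [50,0,-0.5,-60,6.0,50,0,-0.5,-60,6.0,50,0,-0.5,-60,6.0,50,0,-0.5,-60,6.0,50,0,-0.5,-60,6.0,50,0,-0.5,-60,6.0,50,0,-0.5,-60,6.0]
}}

```text
clock: 7.42
ee_pos: [0.5561, 0.242, 0.1414]
eef_rot: [[-0.982, -0.189, 0.009], [-0.189, 0.981, -0.039], [-0.001, -0.04, -0.999]]
wrist_force: [-0.1, -0.4, -0.1]
grip_width: 0.585
```

```bash
python3 - <<'E'
from h import *
t=lambda p,z:at("top",crop(p,5.4,(235,165)),z)
s=lambda p,z:at("side",crop(p,3.3,(200,110)),z)
for P in ([t(p,.075) for p in((232,119),(346,378))],[s(p,.075) for p in((194,327),(385,345))]):
    c=(P[0]+P[1])/2; print(P,c,np.linalg.norm(P[0]-P[1]),ang(P[0]-P[1])+90)
print("hub side", s((289,309),.095))
E
python3 look.py 6 150 190 150 150
```

```text
[array([ 0.61386606, -0.01655943]), array([ 0.49408856, -0.06590525])] [ 0.55397731 -0.04123234] 0.1295440448717316 112.39063411044134
[array([ 0.61271043, -0.01612865]), array([ 0.49204775, -0.06476241])] [ 0.55237909 -0.04044553] 0.13009506187155584 111.95217245796937
hub side [ 0.55339385 -0.04215784]
7.425 [0.5561 0.242  0.1414] [[-0.982, -0.189, 0.009], [-0.189, 0.981, -0.039], [-0.001, -0.04, -0.999]] [-0.1 -0.4 -0.1] 0.5846304349234315 [ 0.428  0.216  0.12   1.483 -0.039  0.238]
```

View pics/s6.png

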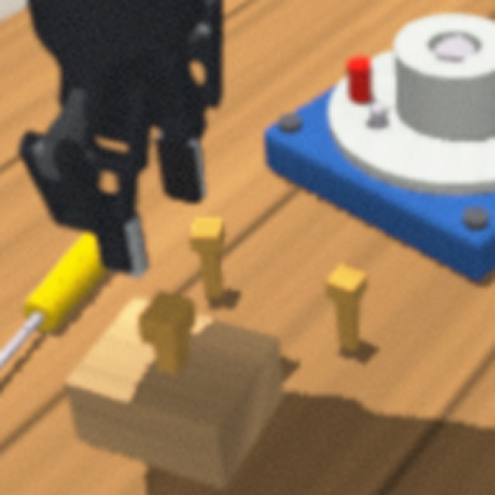

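Call:
{"method": "carry_out", "body": {
  "deltas": [50,0,0.4,-30,0,50,0,0.4,-58,0,50,0,0.4,-58,0,30,0,0.4,-58,0,20,0,0.4,-58,0,20,0,0.4,-58,0,20,0,0.4,-58,0,20,0,0.4,-58,0],
  "grip_force": 60
}}

```text
clock: 8.52
ee_pos: [0.5569, 0.2429, 0.085]
eef_rot: [[-0.981, -0.193, 0.011], [-0.194, 0.98, -0.038], [-0.003, -0.039, -0.999]]
wrist_force: [-0.3, 0.3, 6.5]
grip_width: 0.258
```

```bash
python3 look.py 7 150 190 150 150
```

```text
8.525 [0.5569 0.2429 0.085 ] [[-0.981, -0.193, 0.011], [-0.194, 0.98, -0.038], [-0.003, -0.039, -0.999]] [-0.3  0.3  6.5] 0.25758175486684926 [ 0.429  0.227  0.024  1.374 -0.039  0.234]
```

View pics/s7.png

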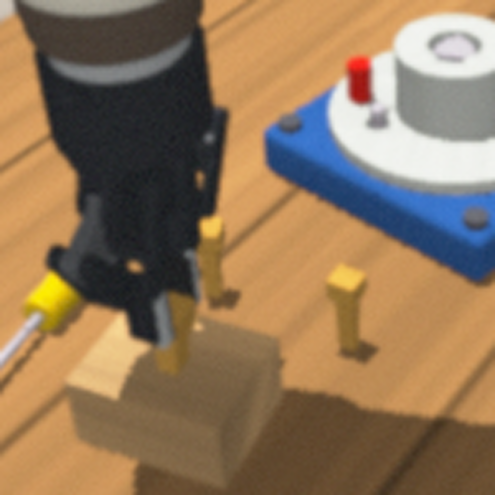

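Call:
{"method": "carry_out", "body": {
  "deltas": [20,0,0,20,0,20,0,0,40,0,20,0,0,80,0,20,-9,-134,120,-7,20,-9,-134,120,-7,20,-9,-134,120,-7,20,-9,-134,120,-7,20,-9,-134,120,-7,20,-9,-134,120,-7,20,-9,-134,120,-7],
  "grip_force": 80
}}

```text
clock: 9.88
ee_pos: [0.5472, 0.1083, 0.2035]
eef_rot: [[-0.513, 0.857, -0.034], [0.858, 0.513, -0.021], [-0.001, -0.04, -0.999]]
wrist_force: [0.4, -0.0, -1.3]
grip_width: 0.253
```

```bash
python3 look.py 8 150 100 200 180
```

```text
9.875 [0.5472 0.1083 0.2035] [[-0.513, 0.857, -0.034], [0.858, 0.513, -0.021], [-0.001, -0.04, -0.999]] [ 0.4 -0.  -1.3] 0.25285823566413573 [ 0.202  0.131  0.143  1.62  -0.014  1.234]
```

View pics/s8.png

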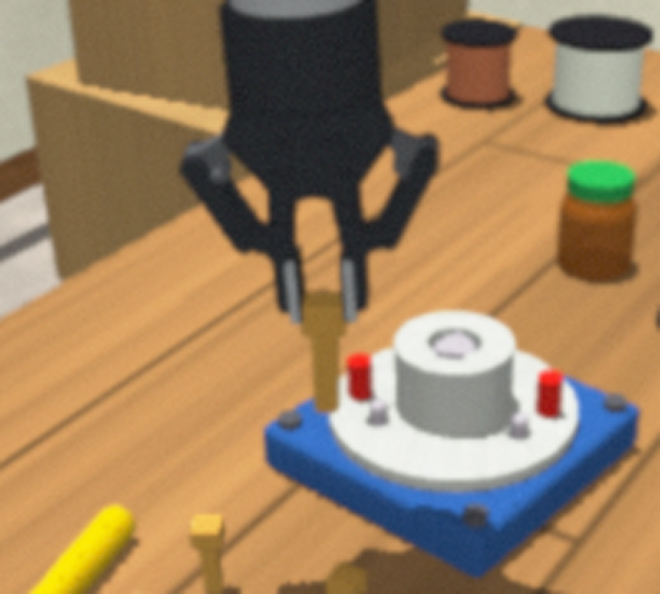

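Run:
```python
import cv2
b=cv2.imread("pics/side8.png")
cv2.imwrite("pics/z8.png",cv2.resize(b[172:232,222:272],None,fx=10,fy=10,interpolation=cv2.INTER_CUBIC))
```

```text
(no output)
```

View pics/z8.png

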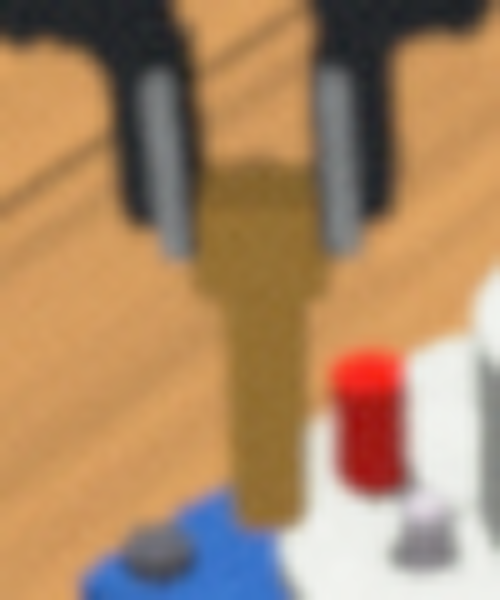

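Run:
```python
from h import *
s=state();t=s["ee_pos"];R=s["eef_rot"]
Y=R[:,1]*[1,1,0];X=R[:,0]*[1,1,0]
print("jaw ang",ang(Y))
for z in(-.003,-.021,-.075): print(z,proj("side",t+[0,0,z]), proj("side",t+[0,0,z]+.005*Y), proj("side",t+[0,0,z]+.005*X))
# tilted along tool axis
for d in(.003,.021,.075): print("tool",d,proj("side",t+R[:,2]*d))
```

```text
jaw ang 31.08793742923181
-0.003 [247.68933768 190.86735663] [244.86270599 190.84720588] [247.46607524 192.27312708]
-0.021 [248.08491563 199.62747194] [245.29688382 199.6066177 ] [247.86769869 201.06810711]
-0.075 [249.22633099 224.51679816] [246.54942238 224.49426252] [249.026082   226.04596198]
tool 0.003 [247.75747319 190.86592303]
tool 0.021 [248.55534716 199.61764695]
tool 0.075 [250.83943747 224.48373784]
```

Run:
```python
from h import *
for n,x0,y0,w in(("top",270,190,36),("side",262,186,50)):
    im=cv2.imread(f"pics/{n}5.png");f=400/w
    base=cv2.resize(im[y0:y0+w,x0:x0+w],None,fx=f,fy=f,interpolation=cv2.INTER_CUBIC);o=base.copy()
    c=np.array([.5532,-.0414]);a=np.radians(112.1);u=np.array([np.cos(a),np.sin(a)]);v=np.array([-u[1],u[0]])
    def poly(pts,col):
        cv2.polylines(o,[np.int32([(proj(n,np.append(p,.095))-[x0,y0]+.5)*f for p in pts])],True,col,1)
    th=np.radians(np.arange(0,360,5))
    for r in(.0185,.04): poly([c+r*np.array([np.cos(t),np.sin(t)]) for t in th],(0,0,255))
    k=c+.017*u
    poly([k+i*.0055*u+j*.009*v for i,j in((1,1),(1,-1),(-1,-1),(-1,1))],(0,160,0))
    cv2.imwrite(f"pics/k_{n}.png",np.hstack([base,o]))
```

```text
(no output)
```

View pics/k_top.png

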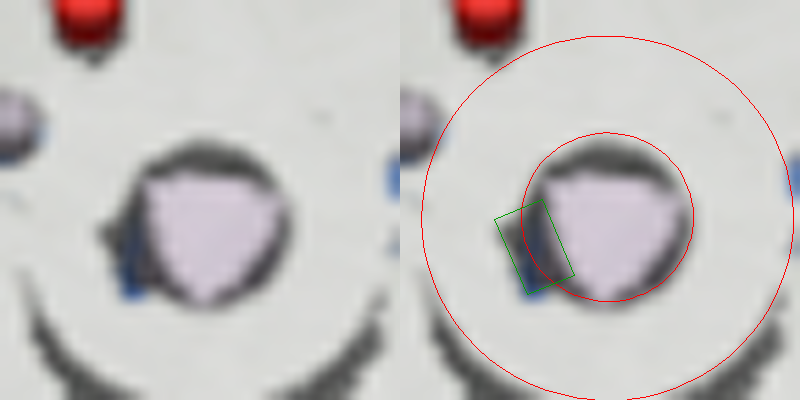

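View pics/k_side.png

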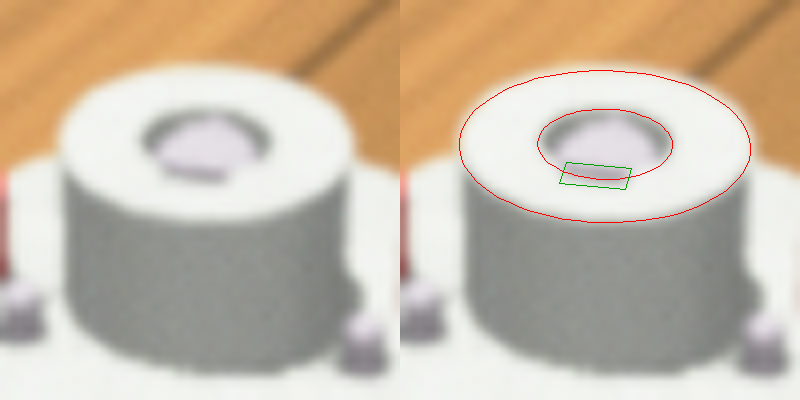

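Call:
{"method": "carry_out", "body": {
  "deltas": [20,-0.8,-60,0,-0.9,20,-0.8,-110,0,-0.9,20,-0.8,-135.3,0,-0.9,20,-0.8,-135.3,0,-0.9,20,-0.8,-135.3,-25,-0.9,20,-0.8,-135.3,-25,-0.9,20,-0.8,-135.3,-25,-0.9]
}}

```text
clock: 10.85
ee_pos: [0.5465, -0.0262, 0.179]
eef_rot: [[-0.379, 0.925, -0.037], [0.926, 0.378, -0.016], [-0.001, -0.04, -0.999]]
wrist_force: [-0.4, 0.1, -1.3]
grip_width: 0.256
```

```bash
python3 look.py 9 220 120 180 150;  python3 - <<'E'
import cv2
b=cv2.imread("pics/side9.png")
cv2.imwrite("pics/z9.png",cv2.resize(b[150:230,255:335],None,fx=7,fy=7,interpolation=cv2.INTER_CUBIC))
E
```

```text
10.85 [ 0.5465 -0.0262  0.179 ] [[-0.379, 0.925, -0.037], [0.926, 0.378, -0.016], [-0.001, -0.04, -0.999]] [-0.4  0.1 -1.3] 0.2559714215516737 [-0.039  0.101  0.062  1.568 -0.017  1.143]
```

View pics/z9.png

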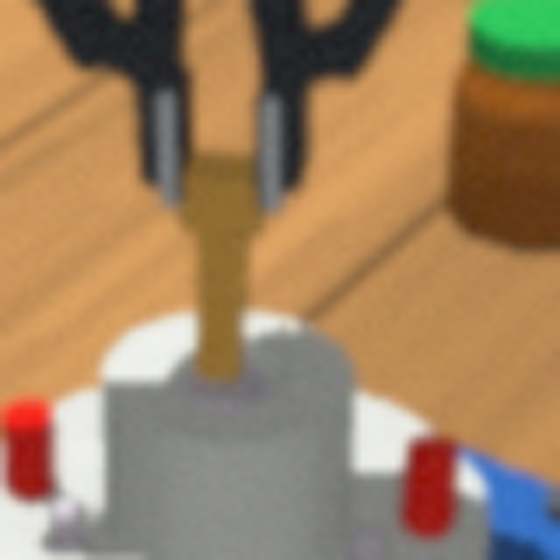

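Call:
{"method": "carry_out", "body": {
  "deltas": [20,0,-0.8,-6,0,20,0,-0.8,-10,0,20,0,-0.8,-14,0,20,0,-0.8,-18,0,20,0,-0.8,-22,0,20,0,-0.8,-22,0]
}}

```text
clock: 11.7
ee_pos: [0.5462, -0.0276, 0.1559]
eef_rot: [[-0.377, 0.925, -0.038], [0.926, 0.377, -0.016], [-0.0, -0.041, -0.999]]
wrist_force: [-0.6, 0.2, -1.7]
grip_width: 0.25
```

```bash
python3 look.py 10;  python3 - <<'E'
import cv2
b=cv2.imread("pics/side10.png")
cv2.imwrite("pics/z10.png",cv2.resize(b[150:230,255:335],None,fx=7,fy=7,interpolation=cv2.INTER_CUBIC))
E
```

```text
11.7 [ 0.5462 -0.0276  0.1559] [[-0.377, 0.925, -0.038], [0.926, 0.377, -0.016], [-0.0, -0.041, -0.999]] [-0.6  0.2 -1.7] 0.2496221352663852 [-0.042  0.101  0.017  1.525 -0.017  1.142]
```

View pics/z10.png

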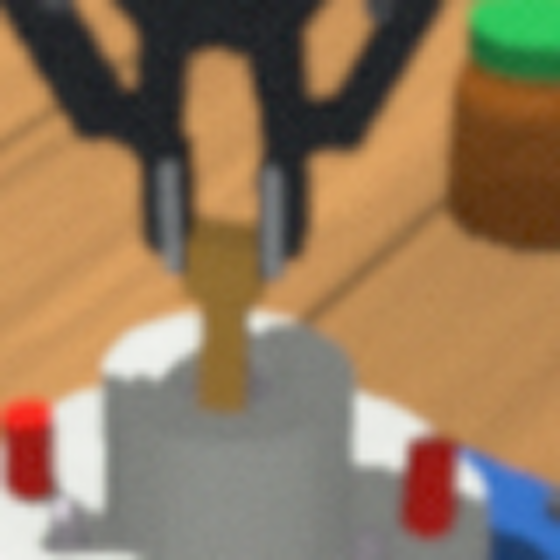

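Call:
{"method": "carry_out", "body": {
  "deltas": [20,0,0,-6,0,20,0,0,-11,0,20,0,0,-16,0,20,0,0,-21,0,20,0,0,-21,0]
}}

```text
clock: 12.42
ee_pos: [0.5461, -0.0272, 0.1345]
eef_rot: [[-0.378, 0.925, -0.038], [0.926, 0.377, -0.015], [0.0, -0.041, -0.999]]
wrist_force: [0.0, 4.3, -3.1]
grip_width: 0.252
```

Call:
{"method": "carry_out", "body": {
  "deltas": [20,0,0.5,-3,0,20,0,0.5,-5,0,20,0,0.5,-5,0]
}}

```text
clock: 12.8
ee_pos: [0.5463, -0.0268, 0.1301]
eef_rot: [[-0.378, 0.925, -0.037], [0.926, 0.377, -0.015], [-0.0, -0.04, -0.999]]
wrist_force: [-1.7, 5.7, 0.8]
grip_width: 0.258
```

Call:
{"method": "carry_out", "body": {
  "deltas": [20,-0.2,0.5,-2,0,20,-0.2,0.5,-4,0,20,-0.2,0.5,-4,0],
  "grip_force": 110
}}

```text
clock: 13.18
ee_pos: [0.5462, -0.0265, 0.1262]
eef_rot: [[-0.378, 0.925, -0.037], [0.926, 0.377, -0.016], [-0.001, -0.04, -0.999]]
wrist_force: [-1.2, 5.0, 2.0]
grip_width: 0.255
```

```bash
python3 look.py 11;  python3 - <<'E'
import cv2
b=cv2.imread("pics/side11.png")
cv2.imwrite("pics/z11.png",cv2.resize(b[150:230,255:335],None,fx=7,fy=7,interpolation=cv2.INTER_CUBIC))
E
```

```text
13.175 [ 0.5462 -0.0265  0.1262] [[-0.378, 0.925, -0.037], [0.926, 0.377, -0.016], [-0.001, -0.04, -0.999]] [-1.2  5.   2. ] 0.25472355640280403 [-0.04   0.103 -0.037  1.467 -0.017  1.144]
```

View pics/z11.png

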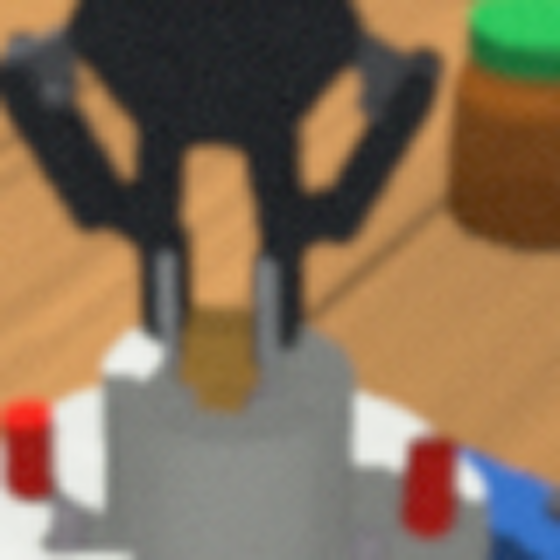

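Call:
{"method": "carry_out", "body": {
  "deltas": [20,-0.2,0.4,-2,0,20,-0.2,0.4,-4,0,20,-0.2,0.4,-4,0]
}}

```text
clock: 13.65
ee_pos: [0.5463, -0.0263, 0.1226]
eef_rot: [[-0.377, 0.925, -0.036], [0.926, 0.377, -0.016], [-0.001, -0.039, -0.999]]
wrist_force: [-0.1, 3.7, 4.8]
grip_width: 0.258
```

Call:
{"method": "carry_out", "body": {
  "deltas": [20,0,0,-2,0,20,0,0,-4,0,20,0,0,-4,0]
}}

```text
clock: 14.02
ee_pos: [0.5466, -0.0264, 0.1193]
eef_rot: [[-0.377, 0.925, -0.035], [0.926, 0.377, -0.016], [-0.002, -0.038, -0.999]]
wrist_force: [-0.7, 4.0, 8.5]
grip_width: 0.253
```

Call:
{"method": "carry_out", "body": {
  "deltas": [20,0,0,-2,0,20,0,0,-4,0,20,0,0,-4,0]
}}

```text
clock: 14.4
ee_pos: [0.5469, -0.0264, 0.1165]
eef_rot: [[-0.377, 0.925, -0.033], [0.926, 0.377, -0.016], [-0.002, -0.037, -0.999]]
wrist_force: [-2.8, 3.5, 17.1]
grip_width: 0.255
```

```bash
python3 look.py 12;  python3 - <<'E'
import cv2
b=cv2.imread("pics/side12.png")
cv2.imwrite("pics/z12.png",cv2.resize(b[150:230,255:335],None,fx=7,fy=7,interpolation=cv2.INTER_CUBIC))
E
```

```text
14.4 [ 0.5469 -0.0264  0.1165] [[-0.377, 0.925, -0.033], [0.926, 0.377, -0.016], [-0.002, -0.037, -0.999]] [-2.8  3.5 17.1] 0.25524999271748583 [-0.04   0.103 -0.056  1.445 -0.018  1.145]
```

View pics/z12.png

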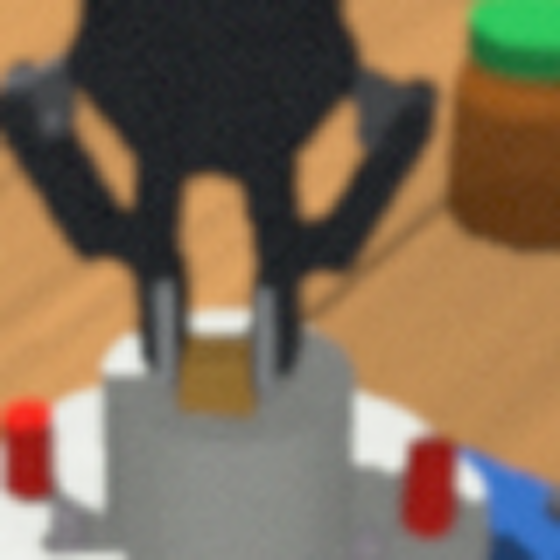

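Call:
{"method": "carry_out", "body": {
  "deltas": [20,0,0,-2,0,20,0,0,-3,0,20,0,0,-3,0,32,0,0,0,0,40,0,0,0,0,40,0,0,15,0,40,0,0,35,0,0,0,0,45,0,0,0,0,45,0]
}}

```text
clock: 15.62
ee_pos: [0.5464, -0.0264, 0.16]
eef_rot: [[-0.377, 0.925, -0.036], [0.926, 0.377, -0.016], [-0.001, -0.039, -0.999]]
wrist_force: [-0.6, -0.1, -0.8]
grip_width: 0.047
```

```bash
python3 look.py 13;  python3 - <<'E'
import cv2
b=cv2.imread("pics/side13.png")
cv2.imwrite("pics/z13.png",cv2.resize(b[150:230,255:335],None,fx=7,fy=7,interpolation=cv2.INTER_CUBIC))
E
```

```text
15.625 [ 0.5464 -0.0264  0.16  ] [[-0.377, 0.925, -0.036], [0.926, 0.377, -0.016], [-0.001, -0.039, -0.999]] [-0.6 -0.1 -0.8] 0.04681446407472781 [-0.04   0.099  0.024  1.531 -0.017  1.145]
```

View pics/z13.png

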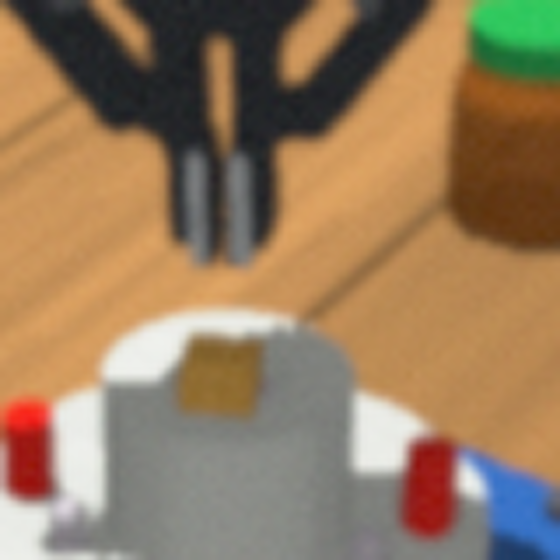

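Call:
{"method": "carry_out", "body": {
  "deltas": [0,0,0,-20,0,0,0,0,-26,0,0,0,0,-28,0,0,0,0,-30,0,0,0,0,-30,0]
}}

```text
clock: 16.35
ee_pos: [0.5461, -0.0263, 0.1296]
eef_rot: [[-0.377, 0.925, -0.037], [0.926, 0.377, -0.016], [-0.001, -0.04, -0.999]]
wrist_force: [-0.3, 1.5, -0.6]
grip_width: 0.003
```

Call:
{"method": "carry_out", "body": {
  "deltas": [0,0,0,-1.5,0,0,0,0,-3,0,0,0,0,-3,0]
}}

```text
clock: 16.73
ee_pos: [0.5463, -0.0262, 0.1274]
eef_rot: [[-0.377, 0.925, -0.035], [0.926, 0.377, -0.016], [-0.001, -0.039, -0.999]]
wrist_force: [-2.0, 0.5, 6.3]
grip_width: 0.001
```

Call:
{"method": "carry_out", "body": {
  "deltas": [0,0,0,-1.5,0,0,0,0,-3,0,0,0,0,-3,0]
}}

```text
clock: 17.1
ee_pos: [0.5465, -0.0261, 0.1271]
eef_rot: [[-0.378, 0.925, -0.033], [0.926, 0.377, -0.016], [-0.002, -0.036, -0.999]]
wrist_force: [-6.9, 2.0, 24.0]
grip_width: -0.004
```

Call:
{"method": "carry_out", "body": {
  "deltas": [0,0,0,-1.5,0,0,0,0,-3,0,0,0,0,-3,0]
}}

```text
clock: 17.48
ee_pos: [0.5468, -0.0261, 0.1268]
eef_rot: [[-0.378, 0.925, -0.03], [0.926, 0.377, -0.016], [-0.003, -0.034, -0.999]]
wrist_force: [-13.9, 1.5, 43.6]
grip_width: -0.001
```

Call:
{"method": "carry_out", "body": {
  "deltas": [0,0,0,15,0,0,0,0,70,0,0,-60,0,130,0,0,-120,0,130,0,0,-180,0,130,0,0,-180,0,130,0,0,-180,0,130,0]
}}

```text
clock: 18.35
ee_pos: [0.366, -0.0263, 0.2507]
eef_rot: [[-0.377, 0.925, -0.035], [0.926, 0.377, -0.016], [-0.001, -0.039, -0.999]]
wrist_force: [0.5, -0.1, -0.9]
grip_width: -0.002
```

```bash
python3 look.py 14;  python3 - <<'E'
import cv2,numpy as np
b=cv2.imread("pics/side14.png");a=cv2.imread("pics/top14.png")
cv2.imwrite("pics/z14.png",np.hstack([cv2.resize(b[180:240,260:320],None,fx=6.5,fy=6.5,interpolation=cv2.INTER_CUBIC),cv2.resize(a[180:240,260:320],None,fx=6.5,fy=6.5,interpolation=cv2.INTER_CUBIC)]))
E
```

```text
18.35 [ 0.366  -0.0263  0.2507] [[-0.377, 0.925, -0.035], [0.926, 0.377, -0.016], [-0.001, -0.039, -0.999]] [ 0.5 -0.1 -0.9] -0.0020239972754437256 [-0.058 -0.31  -0.175  1.74  -0.018  1.126]
```

View pics/z14.png

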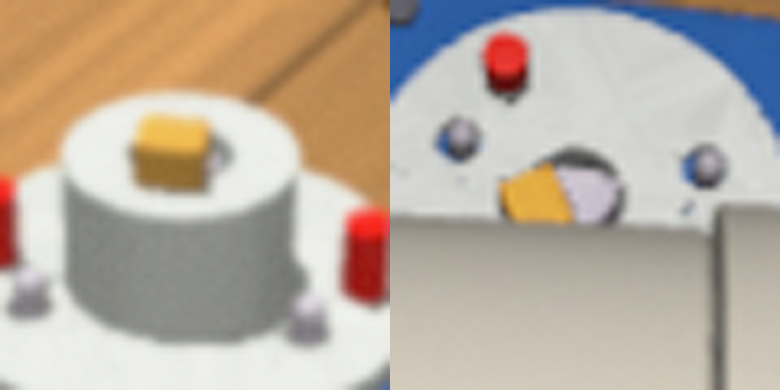

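View pics/top14.png

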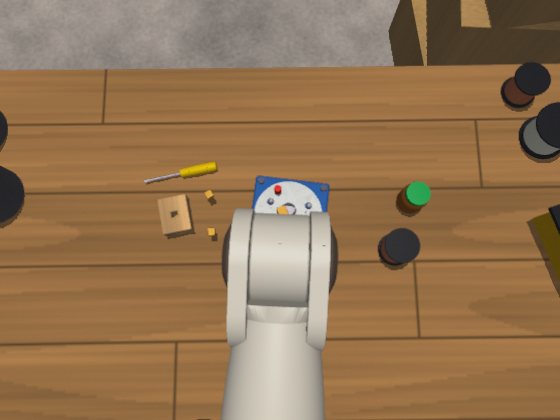

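Call:
{"method": "carry_out", "body": {
  "deltas": [0,0,-60,0,0,0,-20,-120,0,0,0,-40,-180,0,0,0,-60,-240,0,0,0,-60,-240,0,0,0,-60,-240,0,0,0,-60,-240,0,0]
}}

```text
clock: 19.32
ee_pos: [0.3069, -0.2654, 0.25]
eef_rot: [[-0.379, 0.925, -0.037], [0.925, 0.379, -0.015], [0.0, -0.04, -0.999]]
wrist_force: [0.6, -0.5, 0.5]
grip_width: 0.002
```

```bash
python3 look.py 15;  python3 - <<'E'
from h import *
out=[]
for n,x0,y0 in(("side",268,186),("top",262,190)):
    im=cv2.imread(f"pics/{n}15.png");w=40;f=10
    base=cv2.resize(im[y0:y0+w,x0:x0+w],None,fx=f,fy=f,interpolation=cv2.INTER_CUBIC);o=base.copy()
    c=np.array([.5525,-.0420]);a=np.radians(112.1);u=np.array([np.cos(a),np.sin(a)]);v=np.array([-u[1],u[0]])
    k=c+.017*u
    def poly(pts,z,col):
        cv2.polylines(o,[np.int32([(proj(n,np.append(p,z))-[x0,y0]+.5)*f for p in pts])],True,col,1)
    th=np.radians(np.arange(0,360,5)); poly([c+.04*np.array([np.cos(t),np.sin(t)]) for t in th],.095,(0,0,255))
    sq=[k+i*.011*u+j*.012*v for i,j in((1,1),(1,-1),(-1,-1),(-1,1))]
    poly(sq,.113,(0,160,0));poly(sq,.095,(255,0,0))
    cv2.imwrite(f"pics/f_{n}.png",np.hstack([base,o]))
E
```

```text
19.325 [ 0.3069 -0.2654  0.25  ] [[-0.379, 0.925, -0.037], [0.925, 0.379, -0.015], [0.0, -0.04, -0.999]] [ 0.6 -0.5  0.5] 0.0018136627572877778 [-0.689 -0.234 -0.117  1.707 -0.036  0.493]
```

View pics/f_side.png

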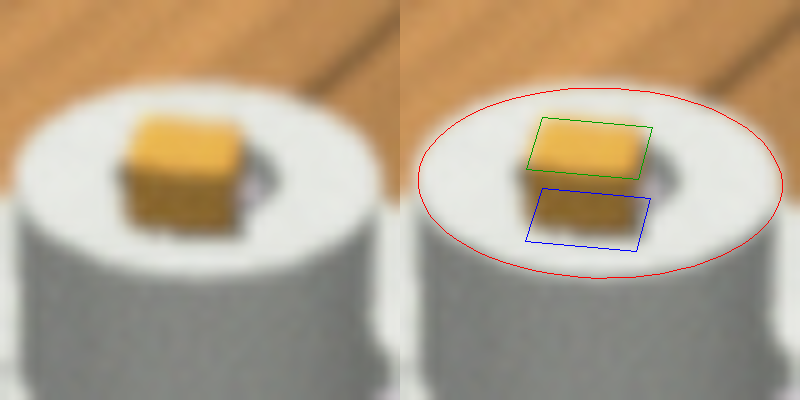

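View pics/f_top.png

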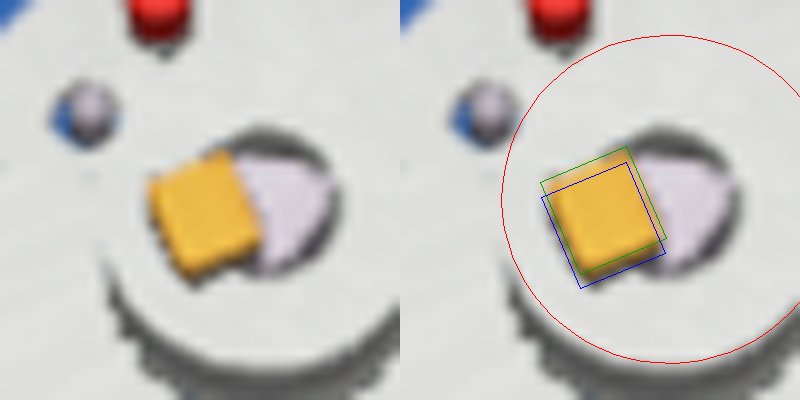

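```bash
python3 -c "
from station import *
print(state()['clock']);print(hand_in())"
```

```text
19.425
the job is handed in; nothing more can be done
None
```

I handed the job in at 19.4 s with the disc down on the base plate and the brass taper key driven home. `hand_in` reports no verdict, so this rests on my own checks.

**Disc:** I caged the near drive pin loosely between the fingers and turned the disc about +32° along an arc. It dropped over all three studs. The pins then measured 130 mm apart at the dropped height, with the disc yaw at 112° as planned.

**Key:** I took the key from the block by its head and turned its x axis to the keyway. I pressed it in while gripped, up to about 17 N, and then pushed on the head from above with closed fingers. At 44 N the head gave only about 0.3 mm more, so I took it as seated. I then moved the arm clear.

**Last pictures:** The overlay of the head on the hub fits to about 1 mm in height and 2° in yaw, and the key looks upright. In the pictures, the spool, jar and screwdriver show no movement. The wrist force was near zero, so the robot touches nothing.

**Checks that disagreed:**
- **Grip width:** it read 22 mm where the 24 mm side of the head was expected. A side view showed the untapered width between the jaws, so the key was the right way round and I went on.
- **Tool tilt:** an early run into the last joint's limit left the tool tilted by about 0.04 rad for the rest of the job. It had no visible effect.
- **Cameras:** the two views of the hub centre differ by 1 to 2 mm, which is within the calibration tolerance.

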